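Load a print block in the carving jig and lay the keeper bar over it

TASK

Get the carving jig ready for work: first lay the print block, carving up, flat on the jig's bed inside the low rails, lengthwise as the bed. Then lay the long brass-ended keeper bar across over the block so that it rests level in the notches of both uprights, sticking out about equally at either side. Set both down gently rather than dropping them, and leave the other things on the table where they are.

Things in the scene. Friction and masses are not known exactly. Their poses are not given: they have to be found in the camera images.
- jig: carving jig, fixed to the table: pale plywood board 190 (x) x 200 (y) x 16 mm with a rail-framed bed in the middle and two notched dark wooden uprights, each 64 (x) x 16 (y) mm, centred at x = +30, y = +78 and -78 mm (140 mm clear between them). Origin: centre of the board's underside, on the table; z up; +x is the edge nearer the uprights.
- jig_bed (a point): centre of the bed's flat surface, 16 mm above the table: where the middle of the print block's underside belongs. Low dark rails frame the bed, 6 mm high (top 22 mm above the table); clear space inside them 152 mm in x by 72 mm in y. Axes as the jig.
- jig_saddles (a point): midway between the two notches, at the height of their floors, 51 mm above the table: where the middle of the keeper bar's underside belongs. Each notch, in the top of an upright, is 30 mm wide in x, open upward and right through in y; its horns' tops are 67 mm above the table. Axes as the jig; y runs from notch to notch.
- print_block: pale wooden print block 140 (x) x 60 (y) x 30 (z) mm, about 0.17 kg, with a black inked carving on its top face. It starts flat on the table, carving up. Origin: centre of its underside; x along its length, z up.
- keeper_bar: keeper bar: brown wood with a brass band at each end, 22 (x) x 200 (y) x 20 (z) mm, about 0.12 kg. It starts flat on the table, z up. Origin: centre of its underside; y along its length.
- offcut: plain brown wooden offcut without brass ends, 22 x 110 x 20 mm, too short to bridge the uprights; a bystander. Origin: centre of its underside; y along its length.
- chisel_a: carving chisel lying down, medium-brown handle, about 185 x 26 x 26 mm; a bystander. Origin near its middle, on the table; x towards the blade.
- chisel_b: carving chisel lying down, dark handle, about 185 x 26 x 26 mm; a bystander. Origin as chisel_a.
- chisel_c: carving chisel lying down, pale handle, about 185 x 26 x 26 mm; a bystander. Origin as chisel_a.
- mallet: round carver's mallet standing on its head, pale wood, 84 mm wide, 210 mm tall; a bystander. Origin: centre of its underside.
- ink_jar: closed black ink jar, 56 mm wide, 60 mm tall; a bystander. Origin: centre of its underside.
- scissors: black-handled scissors lying flat, about 200 x 100 x 12 mm; a bystander. Origin near the pivot, on the table; x towards the tips.
- brush: brush lying on the table, 160 mm long, a bystander. Origin on its underside; x along its length.
Not all that is in view belongs to the job. What is shaped like the print_block but blue or red is not meant.

How it is judged:
By the outcome, as a careful person would: the job done as asked, in the order asked, and still so for the second after the job is handed in, with the robot touching nothing.
It also fails if it takes over 69 s, if anything falls off the work surface, if the arm or the gripper's body presses on something with over 40 N, if the wrist force passes 120 N, or if a joint passes its speed limit or range.

ROBOT

A 6-joint arm with a two-finger parallel gripper is mounted at the origin on the work surface. World frame = base frame: x ahead of the robot, y to its left, z up, the work surface at z = 0. Lengths are in mm, angles in degrees, forces in N, time in s.
With the tool pointing down it reaches from about 300 to 850 mm from the base axis. Payload 4.2 kg.
Tool frame: the origin (TCP) lies midway between the tips of the shut fingers; the grasp point (between the pads) lies 19 mm behind it; z points along the fingers, y is the line along which they close (so a half turn about z gives the same grasp; the last joint's range is limited). The gripper opens to 91 mm and grips with 3 to 60 N. Pads are 32 mm wide; open, the fingers measure 118 mm over their backs; the gripper's body (76 mm by 178 mm) begins 60 mm behind the grasp point.
Start: joints at [75.229, 18.312, 89.639, -0, 72.044, -1.146], TCP at [135.451, 558.835, 213.976] pointing down, gripper open.
Joint ranges: [-177.97, 177.97], [-48.28, 115.42], [12.27, 149.76], [-77.06, 257.06], [2.81, 150.46], [-146.56, 146.56]. Speed limits (degrees/s): [147.25, 147.25, 180, 180, 180, 180].

INTERFACE

Orientations are given as [roll, pitch, yaw] about the fixed x, y, z axes, in that order (R = Rz(yaw) Ry(pitch) Rx(roll)).
In Python, from workcell import state, grab_frame, camera_model, workorder gives the robot as it stands.
- The arm moves only by the tool carry_out, never from a script. Its argument "commands" is a list of rows, each a list of 7 numbers: the turn, a rotation vector about the tool's x, y, z in degrees, then the shift along the tool's x, y, z in mm, then the opening, from -1 (shut) to 1 (fully open). In form: [[ax, ay, az, dx, dy, dz, hand], ...]. A call has 1 to 20 rows; each row is the pose to reach, as a shift and turn from the pose commanded when the call began, along the tool's axes at that moment; what a row does not reach only later rows make up. A row lasts 1/10 s, in which the tool goes at most 50 mm and 8.59 degrees, less where a joint would pass 70% of its speed; a pose out of reach is approached as far as the arm can. A call with a gripper value outside its range is refused whole. The fingers move at their own pace and stop on an object; "force" is the grip in N (left out, the last holds). Time passes only in rows, so rows that repeat a pose let the fingers close. It gives the time, the measured TCP pose, the force, the opening and the grip force at its end, in the units of the state.
- state(): the state, without advancing time (a new reading comes with each control period).
- grab_frame(name): name is "side" or "top" or "wrist"; returns the picture (420x560x3 uint8, red, green, blue); there is no depth.
- camera_model(name): a dict with "fx", "fy", "cx", "cy" (pixels), "dist" ([k1, k2, p1, p2, k3] as OpenCV has them; the pictures are not rectified), "origin" and "rotation" of the camera in the world; the wrist camera has in their place "mount" (4x4, takes a point from camera to tool coordinates, whose origin is the TCP and whose axes are the flange's). Camera axes: x right, y up, looking along -z (the intrinsics and any distortion apply to the point x, -y, -z); pixel columns grow to the right and rows downward; lengths in mm; the calibration is good to about 2 mm. A picture is of the moment at which its call begins: read the wrist's pose just before it. camera_model takes no time and is no camera call.
- workorder.job_done(): hands the job in; it is judged then, once.
The state is a dict: "time_s": time; "qpos": joint angles; "qvel": joint speeds; "effort": joint torques, N m; "ee_pos": TCP position; "ee_rot": TCP orientation; "force": force on the tool from outside, world axes, zero at the start; "torque": the same for the moment, N m; "gripper_width": finger opening in mm; "gripper_force": force on a finger pad.
Only numpy, scipy, OpenCV 4.12 (cv2) and the standard library are available. Lean on these libraries where they do the work, as an engineer would, in place of code of your own. Each camera call takes 0.05 s, during which the arm holds its last target. There are 200 camera calls.

## Working session

There is one attempt and no reset: what is moved stays moved. The work goes in short steps, Python scripts to look and compute and a tool call to move; the robot and the scene stay as the last step left them, time stands still between calls to the robot, and variables do not carry over. Pictures are saved under pics/ and viewed, at most 10 in all, crops included, and the job is handed in when it is done.

Besides the shell and the picture viewer there is one more tool, called after "Emit:" as name(argument=value, ...) on one line, values as JSON. carry_out: Moves the arm, as the interface text tells. Its arguments: {"type":"object","properties":{"commands":{"type":"array"},"force":{"type":"number"}},"required":["commands"]}

```bash
mkdir -p pics; python3 - <<'E'
from workcell import state, grab_frame, camera_model
import cv2
for n in("top","side"):
    cv2.imwrite(f"pics/{n}0.png",cv2.resize(grab_frame(n),(800,600),interpolation=cv2.INTER_CUBIC)[:,:,::-1])
    print(camera_model(n))
s=state();print(s)
print(camera_model("wrist"))
E
```

```text
{'fx': 459.220885249489, 'fy': 459.220885249489, 'cx': 284.73947047930477, 'cy': 203.70649165997384, 'dist': array([0.02821237, 0.        , 0.        , 0.        , 0.        ]), 'origin': array([ 291.04382516,  -18.55590313, 1374.3982472 ]), 'rotation': array([  8.70478849,  -0.62663075, -89.82176364])}
{'fx': 495.32949986706683, 'fy': 495.32949986706683, 'cx': 269.7868158214052, 'cy': 209.21382523763953, 'dist': array([-0.04473297,  0.        ,  0.        ,  0.        ,  0.        ]), 'origin': array([ -22.52471907, -857.70954994, 1114.63043511]), 'rotation': array([ 42.96612301,   0.95398703, -34.02874443])}
{'time_s': 0.1, 'qpos': array([ 7.52302812e+01,  1.83484786e+01,  8.96981474e+01, -1.05106314e-03,
        7.20440771e+01, -1.14506470e+00]), 'qvel': array([-0.00408403, -0.14091743, -0.07830563,  0.03281598, -0.05306254,
        0.06451645]), 'effort': array([ 1.10061799e-03, -4.13333631e+01, -2.32511866e+01,  7.27652782e-02,
        4.22226987e-02, -5.16308421e-05]), 'ee_pos': array([135.33126465, 558.39318323, 213.2079326 ]), 'ee_rot': array([-1.79909295e+02, -8.13436516e-04,  1.66375670e+02]), 'force': array([ 0.20371093, -0.18731669, -0.49717924]), 'torque': array([-0.04996198, -0.0012555 , -0.02315344]), 'gripper_force': 0.0, 'gripper_width': 91.06491311610536}
{'fx': 307.85934246995623, 'fy': 307.85934246995623, 'cx': 279.77218362099217, 'cy': 209.53039583961396, 'dist': array([0.00626971, 0.        , 0.        , 0.        , 0.        ]), 'mount': array([[-6.35664103e-04,  9.60974124e-01,  2.76637541e-01,
         7.81848593e+01],
       [ 9.99999773e-01,  6.73056611e-04, -4.02187955e-05,
         7.39265809e-01],
       [-2.24841948e-04,  2.76637453e-01, -9.60974333e-01,
        -1.71248625e+02],
       [ 0.00000000e+00,  0.00000000e+00,  0.00000000e+00,
         1.00000000e+00]])}
```

View pics/top0.png

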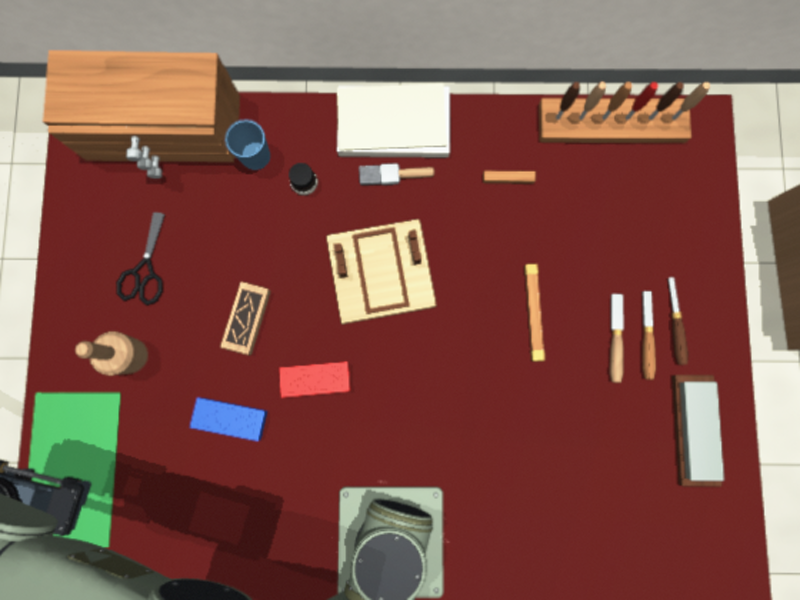

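View pics/side0.png

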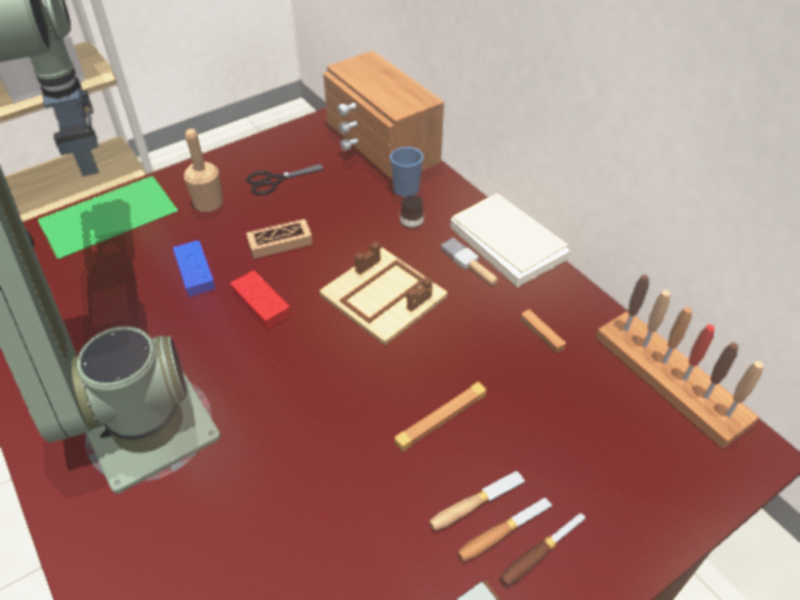

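The top view shows the block at about (245,318), the jig at (381,271) and the brass-ended bar at (535,312). The mallet at (115,352) is clear of them. Next I'll enlarge for corner readings.

```bash
cat > h.py <<'E'
import numpy as np,cv2
from scipy.spatial.transform import Rotation as R
from workcell import state, grab_frame, camera_model
def pose(name):
    c=camera_model(name)
    if "mount" in c:
        s=state();T=np.eye(4);T[:3,:3]=R.from_euler("xyz",s["ee_rot"],degrees=True).as_matrix();T[:3,3]=s["ee_pos"]
        T=T@c["mount"];return c,T[:3,:3],T[:3,3]
    return c,R.from_euler("xyz",c["rotation"],degrees=True).as_matrix(),c["origin"]
def ray(px,z,P):
    c,M,o=P
    K=np.array([[c["fx"],0,c["cx"]],[0,c["fy"],c["cy"]],[0,0,1]])
    u=cv2.undistortPoints(np.array(px,float).reshape(-1,1,2),K,c["dist"]).reshape(-1,2)
    d=np.c_[u[:,0],-u[:,1],-np.ones(len(u))]@M.T
    return o+d*((z-o[2])/d[:,2])[:,None]
E
python3 - <<'E'
from h import *
im=grab_frame("top")[:,:,::-1]
c=[im[190:255,145:195],im[145:230,220:310],im[175:260,350:400]]
k=[5,5,5]
out=np.zeros((600,800,3),np.uint8)
def put(a,x,y,s=4):
    b=cv2.resize(a,None,fx=s,fy=s,interpolation=cv2.INTER_CUBIC);out[y:y+b.shape[0],x:x+b.shape[1]]=b
put(c[0],0,0);put(c[1],210,0);put(c[2],580,0)
cv2.imwrite("pics/c1.png",out[:345])
E
```

```text
(no output)
```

View pics/c1.png

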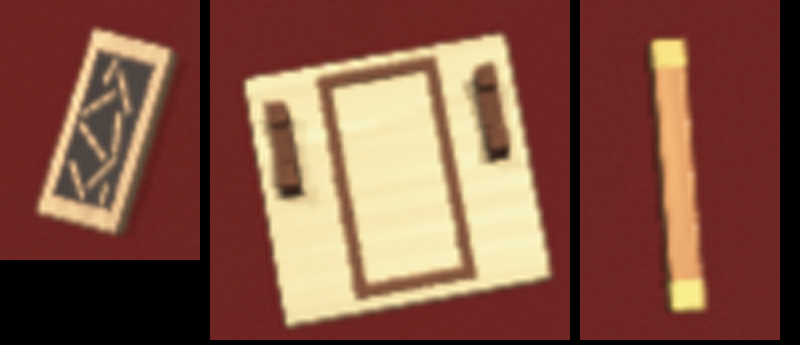

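Corners in the crop: block top (97,31), (163,50), (118,232), (38,212); board top (245,80), (503,35), (551,276), (288,325); bar top (652,40), (686,39), (705,310), (671,310).

```bash
python3 - <<'E'
from h import *
P=pose("top")
def go(n,pts,off,org,z):
    p=(np.array(pts,float)-off+0.5)/4+np.array(org)-0.5
    w=ray(p,z,P)[:,:2];c=w.mean(0)
    e=[np.linalg.norm(w[i]-w[(i+1)%4]) for i in range(4)]
    d=(w[0]+w[1]-w[2]-w[3]);print(n,w.round(1).tolist(),"c",c.round(1),"edges",np.round(e,1),"ang long",np.degrees(np.arctan2(d[1],d[0])).round(2))
    d=(w[0]+w[3]-w[2]-w[1]);print("  ang left",np.degrees(np.arctan2(d[1],d[0])).round(2))
go("block",[(97,31),(168,49),(118,232),(38,212)],(0,0),(145,190),30)
go("jig",[(245,80),(503,35),(551,276),(288,325)],(210,0),(220,145),16)
go("bed",[(331,84),(429,68),(463,268),(364,286)],(210,0),(220,145),19)
go("bar",[(652,40),(686,39),(705,310),(671,310)],(580,0),(350,175),20)
s=state();print(s["ee_pos"],s["ee_rot"],s["time_s"])
E
```

```text
block [[514.2, 309.8], [501.0, 257.1], [366.3, 288.4], [380.6, 346.8]] c [440.5 300.6] edges [ 54.3 138.3  60.1 138.6] ang long -14.3
  ang left 76.06
jig [[617.9, 138.2], [654.2, -57.0], [469.4, -92.9], [431.9, 102.3]] c [543.3  22.6] edges [198.6 188.2 198.9 189.4] ang long 10.95
  ang left 100.7
bed [[614.5, 73.0], [627.3, -1.0], [474.7, -27.3], [460.9, 46.2]] c [544.4  22.7] edges [ 75.  154.8  74.8 155.9] ang long 9.82
  ang left 100.26
bar [[557.7, -281.7], [558.6, -307.3], [355.9, -315.7], [355.8, -290.7]] c [ 457.  -298.9] edges [ 25.6 202.9  25.  202.1] ang long 2.46
  ang left 91.14
[135.34419238 558.447013   213.2935401 ] [-1.79921072e+02 -1.19043277e-03  1.66376002e+02] 0.15
```

```bash
cat >> h.py <<'E'
def rel(cmd,tgt):
    "row from commanded to target pose, each [x,y,z,yaw] tool down"
    A,B=[R.from_euler("xyz",[180,0,p[3]],degrees=True) for p in (cmd,tgt)]
    print("row",(A.inv()*B).as_rotvec(degrees=True).round(2),A.inv().apply(np.array(tgt[:3])-cmd[:3]).round(1))
def back(cmd,sh,turn=0):
    A=R.from_euler("xyz",[180,0,cmd[3]],degrees=True);print("cmd",(A.apply(sh)+cmd[:3]).round(2),cmd[3]-turn)
E
python3 - <<'E'
from h import *
rel([135.451,558.835,213.976,166.376],[440.5,300.6,130,165.8])
E
```

```text
row [-0.   -0.    0.58] [-357.3 -179.1   84. ]
```

Emit:
carry_out(commands=[[0,0,0.6,-357,-179,84,1],[0,0,0.6,-357,-179,84,1],[0,0,0.6,-357,-179,84,1],[0,0,0.6,-357,-179,84,1],[0,0,0.6,-357,-179,84,1],[0,0,0.6,-357,-179,84,1],[0,0,0.6,-357,-179,84,1],[0,0,0.6,-357,-179,84,1],[0,0,0.6,-357,-179,84,1],[0,0,0.6,-357,-179,84,1],[0,0,0.6,-357,-179,84,1],[0,0,0.6,-357,-179,84,1],[0,0,0.6,-357,-179,84,1]], force=20)

```text
time_s: 1.45
ee_pos: [439.3, 301.9, 130.4]
ee_rot: [180.0, 0.0, 165.9]
force: [-0.6, 0.1, -0.3]
gripper_width: 91.2
gripper_force: 0.0
```

```bash
python3 - <<'E'
from h import *
back([135.451,558.835,213.976,166.376],[-357,-179,84],.6)
s=state();print(s["time_s"],s["ee_pos"],s["ee_rot"],s["force"])
P=pose("wrist");im=grab_frame("wrist")
np.savez("w1",M=P[1],o=P[2])
cv2.imwrite("pics/w1.png",cv2.resize(im,(800,600),interpolation=cv2.INTER_CUBIC)[:,:,::-1])
E
```

```text
cmd [440.24 300.78 129.98] 165.776
1.45 [439.33073392 301.92243175 130.36311069] [1.79963004e+02 1.21343963e-02 1.65901487e+02] [-0.58717137  0.08614276 -0.33275186]
```

View pics/w1.png

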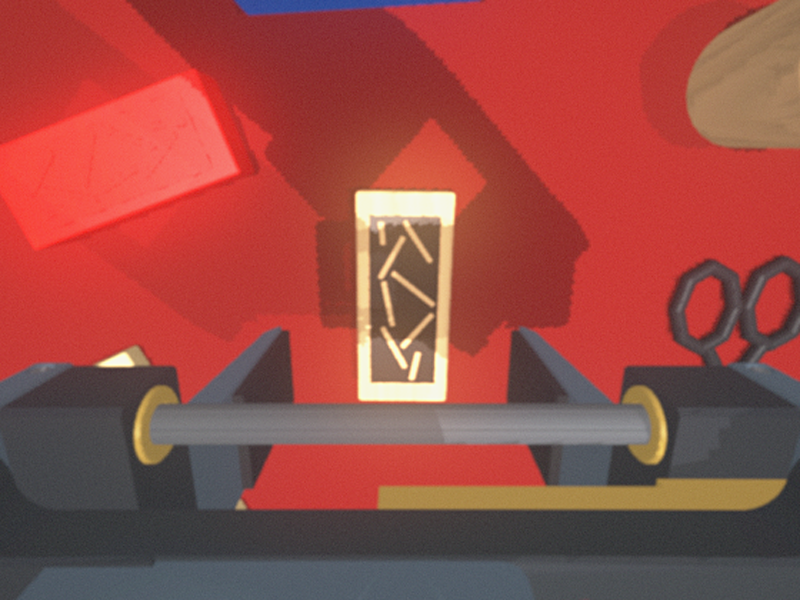

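The block sits between the fingers: top-face corners are about (355,191), (456,191), (446,401), (358,401), with no twist visible.

```bash
python3 - <<'E'
from h import *
P=pose("wrist")
w=ray(np.array([(355,191),(456,191),(446,401),(358,401)])*.7,30,P)
print(w.round(1),w.mean(0),[np.linalg.norm(w[i]-w[i-1]).round(1) for i in range(4)])
d=w[0]+w[1]-w[2]-w[3];print(np.degrees(np.arctan2(d[1],d[0])))
s=state();print(R.from_euler("xyz",s["ee_rot"],degrees=True).inv().apply(w.mean(0)-s["ee_pos"]))
c=[440.24,300.78,129.98,165.776]
rel(c,[c[0],c[1],9.5,c[3]]); print(s["ee_pos"])
E
```

```text
[[367.5 293.1  30. ]
 [382.3 351.9  30. ]
 [518.1 315.7  30. ]
 [503.2 257.   30. ]] [442.79398951 304.41141977  30.        ] [np.float64(140.4), np.float64(60.6), np.float64(140.4), np.float64(60.6)]
165.086113182084
[ -2.58942021   3.3001189  100.33111865]
row [0. 0. 0.] [  0.   -0.  120.5]
[439.43984219 301.79378803 130.32859489]
```

Emit:
carry_out(commands=[[0,0,0.8,-2.6,3.3,40,1],[0,0,0.8,-2.6,3.3,70,1],[0,0,0.8,-2.6,3.3,95,1],[0,0,0.8,-2.6,3.3,110,1],[0,0,0.8,-2.6,3.3,120,1],[0,0,0.8,-2.6,3.3,120,1],[0,0,0.8,-2.6,3.3,120,0.3],[0,0,0.8,-2.6,3.3,120,0],[0,0,0.8,-2.6,3.3,120,0],[0,0,0.8,-2.6,3.3,120,0],[0,0,0.8,-2.6,3.3,120,0],[0,0,0.8,-2.6,3.3,120,0],[0,0,0.8,-2.6,3.3,120,0],[0,0,0.8,-2.6,3.3,120,0]], force=25)

```text
time_s: 2.9
ee_pos: [443.9, 303.5, 10.5]
ee_rot: [180.0, 0.0, 165.0]
force: [0.0, 0.1, 5.6]
gripper_width: 59.9
gripper_force: 25.0
```

```bash
python3 - <<'E'
from h import *
back([440.24,300.78,129.98,165.776],[-2.6,3.3,120],.8)
c=[443.57,303.35,9.98,164.976]
rel(c,[650,43,230,190.7])
E
```

```text
cmd [443.57 303.34   9.98] 164.976
row [  0.     0.   -25.72] [-266.9 -197.9 -220. ]
```

Emit:
carry_out(commands=[[0,0,0,0,0,-20,0],[0,0,0,0,0,-50,0],[0,0,0,0,0,-90,0],[0,0,0,0,0,-130,0],[0,0,0,-20,-15,-170,0],[0,0,-4,-50,-37,-190,0],[0,0,-9,-87,-64,-205,0],[0,0,-14,-124,-92,-220,0],[0,0,-19,-161,-119,-220,0],[0,0,-24,-198,-146,-220,0],[0,0,-25.7,-235,-173,-220,0],[0,0,-25.7,-255,-189,-220,0],[0,0,-25.7,-267,-198,-220,0],[0,0,-25.7,-267,-198,-220,0],[0,0,-25.7,-267,-198,-220,0],[0,0,-25.7,-267,-198,-220,0],[0,0,-25.7,-267,-198,-220,0]])

```text
time_s: 4.6
ee_pos: [649.4, 44.3, 230.3]
ee_rot: [180.0, 0.0, -169.2]
force: [0.3, 0.2, -0.9]
gripper_width: 59.6
gripper_force: 25.0
```

```bash
python3 - <<'E'
from h import *
back([443.57,303.34,9.98,164.976],[-267,-198,-220],-25.7)
s=state();print(s["time_s"],s["ee_pos"],s["ee_rot"],s["force"],s["gripper_width"])
P=pose("wrist");im=grab_frame("wrist")
np.savez("w2",M=P[1],o=P[2])
cv2.imwrite("pics/w2.png",cv2.resize(im,(800,600),interpolation=cv2.INTER_CUBIC)[:,:,::-1])
E
```

```text
cmd [650.12  42.9  229.98] 190.676
4.6 [649.39558898  44.25553748 230.25716013] [ 1.79976363e+02  2.97040616e-03 -1.69228203e+02] [ 0.3143558   0.20522348 -0.90253578] 59.64720759331929
```

View pics/w2.png

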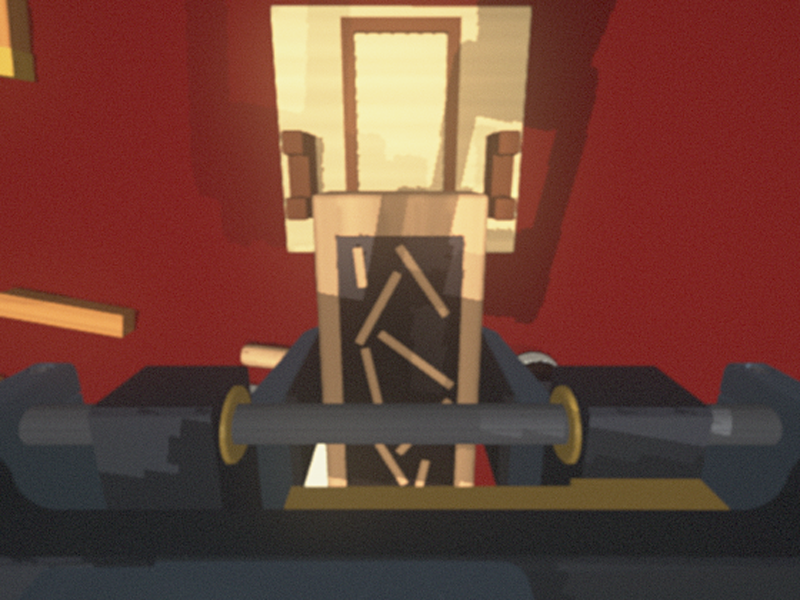

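The board's top corners are at (271,6), (531,6), (515,252), (287,252). The horns are at x ≈ 282–309 and 492–520. The held block's near top edge runs (314,194)–(487,194).

```bash
python3 - <<'E'
from h import *
P=pose("wrist");s=state()
w=ray(np.array([(271,6),(531,6),(515,252),(287,252)])*.7,16,P)
print(w.round(1),w.mean(0),[np.linalg.norm(w[i]-w[i-1]).round(1) for i in range(4)])
for d in (w[2]+w[3]-w[0]-w[1],w[0]+w[3]-w[1]-w[2]): print(np.degrees(np.arctan2(d[1],d[0])))
# horns tops, z=67: outer y edges
h=ray(np.array([(282.5,132),(519.5,132),(517,218),(286.5,218)])*.7,67,P)
print("horns",h.round(1),h.mean(0),[np.linalg.norm(h[i]-h[i-1]).round(1) for i in range(4)])
b=ray(np.array([(314,194),(487,194)])*.7,s["ee_pos"][2]+19.5,P)
print("blk end in tool",R.from_euler("xyz",s["ee_rot"],degrees=True).inv().apply(b-s["ee_pos"]).round(1))
E
```

```text
[[471.4 -88.9  16. ]
 [434.5 106.   16. ]
 [620.2 143.   16. ]
 [657.8 -55.1  16. ]] [545.98093159  26.27634182  16.        ] [np.float64(189.4), np.float64(198.4), np.float64(189.4), np.float64(201.7)]
10.77989562263036
-79.26931821972097
horns [[561.2 -56.9  67. ]
 [529.8 109.   67. ]
 [588.7 123.   67. ]
 [621.  -47.1  67. ]] [575.16656123  31.96763915  67.        ] [np.float64(60.5), np.float64(168.9), np.float64(60.6), np.float64(173.1)]
blk end in tool [[ 71.  -28.  -19.5]
 [ 71.   30.  -19.5]]
```

Emit:
carry_out(commands=[[0,0,0,40,0.4,0,0],[0,0,0,80,0.8,20,0],[0,0,0,104,1.1,60,0],[0,0,0,104,1.1,105,0],[0,0,0,104,1.1,145,0],[0,0,0,104,1.1,175,0],[0,0,0,104,1.1,188,0],[0,0,0,104,1.1,190,0],[0,0,0,104,1.1,190,0],[0,0,0,104,1.1,190,0],[0,0,0,104,1.1,190,0]])

```text
time_s: 5.75
ee_pos: [548.9, 24.8, 41.5]
ee_rot: [-180.0, 0.2, -169.3]
force: [-0.2, 1.4, -1.4]
gripper_width: 60.1
gripper_force: 25.0
```

```bash
python3 - <<'E'
from h import *
back([650.12,42.9,229.98,190.676],[104,1.1,190])
s=state();print(s["time_s"],s["ee_pos"],s["ee_rot"],s["force"],s["gripper_width"])
P=pose("wrist");im=grab_frame("wrist")
cv2.imwrite("pics/w3.png",cv2.resize(im,(800,600),interpolation=cv2.INTER_CUBIC)[:,:,::-1])
E
```

```text
cmd [547.72  24.71  39.98] 190.676
5.75 [548.86330919  24.78140777  41.47240098] [-179.97646076    0.18152685 -169.32425546] [-0.23026621  1.36149851 -1.3568566 ] 60.125421819455006
```

View pics/w3.png

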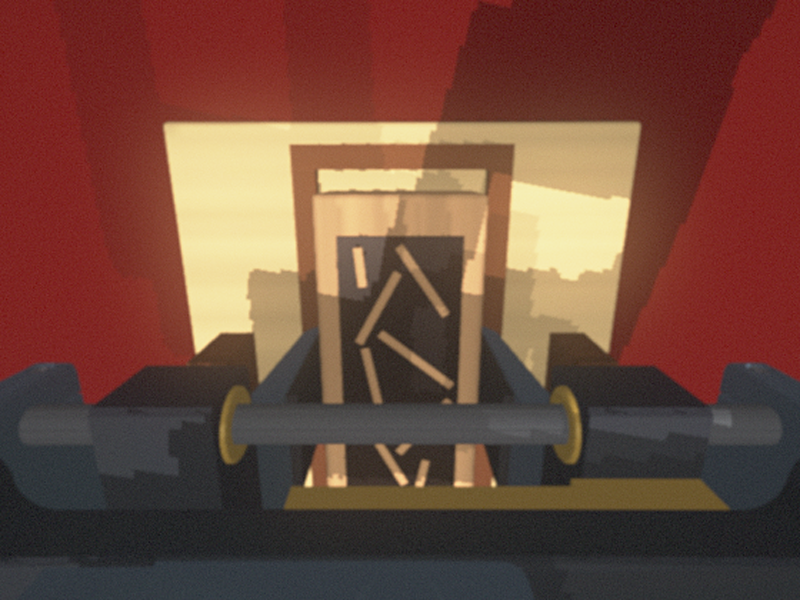

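The rail's outer near corners are (291,145), (514,145), its inner ones (316,169), (489,169); the block end is centred at x ≈ 400, board corners (165,122), (640,122).

```bash
python3 - <<'E'
from h import *
P=pose("wrist");s=state();Ri=R.from_euler("xyz",s["ee_rot"],degrees=True).inv()
for n,p,z in(("board",[(165,122),(640,122)],16),("railout",[(291,145),(514,145)],22),("railin",[(316,169),(489,169)],22),("blk",[(314,194),(487,194)],s["ee_pos"][2]+19.5)):
    w=ray(np.array(p)*.7,z,P);print(n,w[:,:2].round(1).tolist(),"tool",Ri.apply(w-s["ee_pos"])[:,:2].round(1).tolist())
print(s["ee_pos"])
E
```

```text
board [[470.3, -88.4], [433.9, 105.3]] tool [[98.0, -96.7], [97.9, 100.4]]
railout [[469.6, -34.6], [452.8, 54.9]] tool [[88.7, -43.7], [88.7, 47.4]]
railin [[477.0, -23.3], [463.8, 47.2]] tool [[79.3, -34.0], [79.3, 37.7]]
blk [[484.0, -15.9], [473.3, 41.1]] tool [[71.0, -28.0], [71.0, 30.0]]
[548.62729453  24.76213122  41.25351674]
```

Emit:
carry_out(commands=[[0,0,0,2,0.9,2,0],[0,0,0,2,0.9,6,0],[0,0,0,2,0.9,9,0],[0,0,0,2,0.9,11,0],[0,0,0,2,0.9,12,0],[0,0,0,2,0.9,12.5,0],[0,0,0,2,0.9,13,0],[0,0,0,2,0.9,13,0],[0,0,0,2,0.9,13,0],[0,0,0,2,0.9,13,0]])

```text
time_s: 6.8
ee_pos: [545.6, 25.2, 27.0]
ee_rot: [180.0, 0.0, -169.3]
force: [-0.2, 0.1, -0.8]
gripper_width: 60.1
gripper_force: 25.0
```

Emit:
carry_out(commands=[[0,0,0,0,0,0.3,0],[0,0,0,0,0,0.6,0],[0,0,0,0,0,0.8,0],[0,0,0,0,0,0.8,0],[0,0,0,0,0,0.8,0]])

```text
time_s: 7.3
ee_pos: [545.6, 25.2, 26.5]
ee_rot: [180.0, 0.0, -169.3]
force: [-1.1, 0.7, 4.8]
gripper_width: 59.9
gripper_force: 25.0
```

Emit:
carry_out(commands=[[0,0,0,0,0,0.8,0.4],[0,0,0,0,0,0.8,0.5],[0,0,0,0,0,0.8,0.55],[0,0,0,0,0,0.8,0.55],[0,0,0,0,0,-10,0.55],[0,0,0,0,0,-30,0.55],[0,0,0,0,0,-70,0.55],[0,0,0,0,0,-120,0.55],[0,0,0,0,0,-170,0.6],[0,0,0,0,0,-180,0.6],[0,0,0,0,0,-180,0.6],[0,0,0,0,0,-180,0.6]])

```text
time_s: 8.5
ee_pos: [544.6, 25.2, 205.1]
ee_rot: [180.0, -0.1, -169.3]
force: [-0.2, 0.5, 0.2]
gripper_width: 72.8
gripper_force: 0.0
```

```bash
python3 - <<'E'
from h import *
back([547.72,24.71,39.98,190.676],[2,.9,13-180])
s=state();print(s["time_s"],s["ee_pos"],s["ee_rot"],s["force"],s["gripper_width"])
P=pose("wrist");im=grab_frame("wrist")
cv2.imwrite("pics/w4.png",cv2.resize(im,(800,600),interpolation=cv2.INTER_CUBIC)[:,:,::-1])
E
```

```text
cmd [545.59  25.22 206.98] 190.676
8.5 [544.613371    25.21261452 205.138284  ] [ 1.79975841e+02 -1.14890769e-01 -1.69322652e+02] [-0.1658225   0.48636872  0.19769391] 72.82632226220068
```

View pics/w4.png

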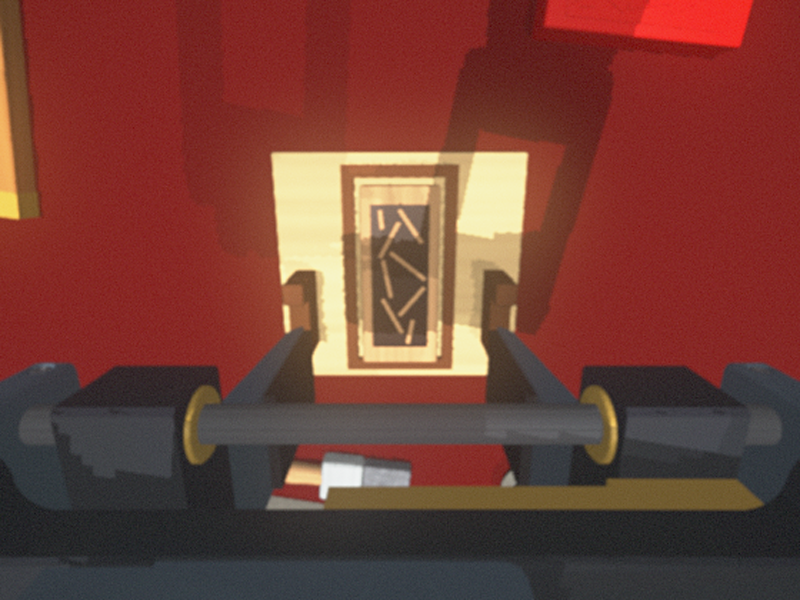

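The block lies flat inside the rails, between (358,185) and (440,360), with an even gap all round. Now the bar.

```bash
python3 - <<'E'
from h import *
rel([545.59,25.22,206.98,190.676],[459.5,-295,130,182.4])
E
```

```text
row [ 0.   -0.    8.28] [ 143.9 -298.7   77. ]
```

Emit:
carry_out(commands=[[0,0,4,22,-46,0,0.6],[0,0,8.3,43,-90,0,0.6],[0,0,8.3,64,-133,0,0.6],[0,0,8.3,85,-177,20,0.6],[0,0,8.3,106,-220,45,0.6],[0,0,8.3,125,-260,65,0.6],[0,0,8.3,144,-299,77,0.6],[0,0,8.3,144,-299,77,0.6],[0,0,8.3,144,-299,77,0.6],[0,0,8.3,144,-299,77,0.6],[0,0,8.3,144,-299,77,0.6],[0,0,8.3,144,-299,77,0.6]])

```text
time_s: 9.75
ee_pos: [460.0, -294.2, 129.5]
ee_rot: [-180.0, 0.0, -177.5]
force: [0.0, 1.0, -0.2]
gripper_width: 73.3
gripper_force: 0.0
```

```bash
python3 - <<'E'
from h import *
back([545.59,25.22,206.98,190.676],[144,-299,77],8.3)
s=state();print(s["time_s"],s["ee_pos"],s["ee_rot"],s["force"],s["gripper_width"])
P=pose("wrist");im=grab_frame("wrist")
cv2.imwrite("pics/w5.png",cv2.resize(im,(800,600),interpolation=cv2.INTER_CUBIC)[:,:,::-1])
E
```

```text
cmd [ 459.47 -295.28  129.98] 182.37599999999998
9.75 [ 460.03371473 -294.16079914  129.48813102] [-1.79990157e+02  3.31494847e-02 -1.77510208e+02] [ 0.04164267  0.98556987 -0.15720937] 73.25046473615402
```

View pics/w5.png

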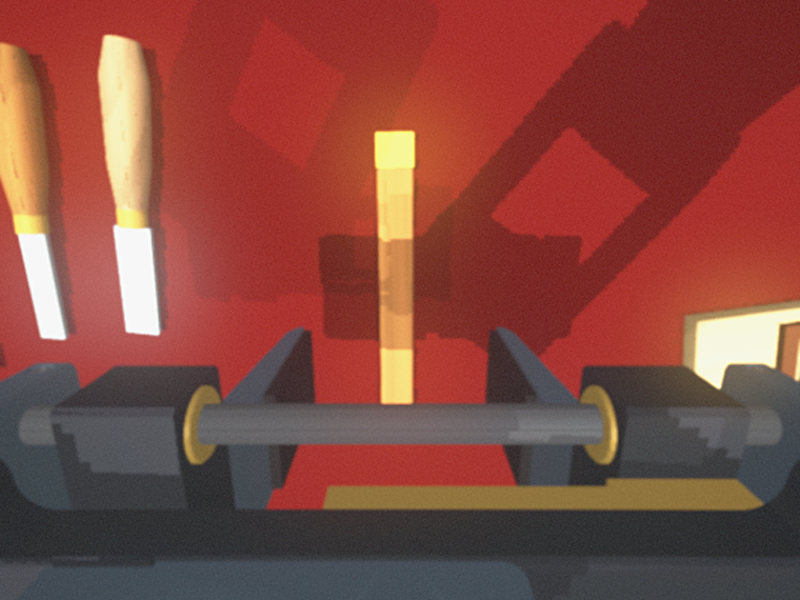

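The bar's near brass end is at (375,131)–(414.5,131). Its band ends at y = 167, and the far band starts at (381,349)–(412,349).

```bash
python3 - <<'E'
from h import *
P=pose("wrist");s=state();Ri=R.from_euler("xyz",s["ee_rot"],degrees=True).inv()
w=ray(np.array([(375,131),(414.5,131),(376.5,167),(414,167),(380.5,349),(412,349),(381,403),(413,403)])*.7,20,P)
print(w[:,:2].round(1).tolist());print(Ri.apply(w-s["ee_pos"])[:,:2].round(1).tolist(),s["ee_pos"])
E
```

```text
[[358.9, -312.7], [357.8, -289.2], [379.4, -311.3], [378.4, -288.4], [498.9, -305.2], [497.9, -283.6], [540.2, -303.6], [539.2, -280.8]]
[[101.9, -14.0], [101.9, 9.6], [81.3, -13.4], [81.3, 9.5], [-38.3, -12.5], [-38.4, 9.1], [-79.7, -12.7], [-79.7, 10.1]] [ 459.96414051 -294.33677095  129.49592941]
```

Emit:
carry_out(commands=[[0,0,-0.2,1.6,-1.9,40,0.6],[0,0,-0.2,1.6,-1.9,75,0.6],[0,0,-0.2,1.6,-1.9,100,0.6],[0,0,-0.2,1.6,-1.9,115,0.6],[0,0,-0.2,1.6,-1.9,122,0.6],[0,0,-0.2,1.6,-1.9,124,0.6],[0,0,-0.2,1.6,-1.9,124,0.3],[0,0,-0.2,1.6,-1.9,124,0],[0,0,-0.2,1.6,-1.9,124,-0.3],[0,0,-0.2,1.6,-1.9,124,-0.8],[0,0,-0.2,1.6,-1.9,124,-0.8],[0,0,-0.2,1.6,-1.9,124,-0.8],[0,0,-0.2,1.6,-1.9,124,-0.8],[0,0,-0.2,1.6,-1.9,124,-0.8],[0,0,-0.2,1.6,-1.9,124,-0.8]], force=25)

```text
time_s: 11.3
ee_pos: [458.0, -297.2, 5.2]
ee_rot: [180.0, 0.0, -177.4]
force: [-0.4, 0.0, 0.6]
gripper_width: 22.0
gripper_force: 25.0
```

```bash
python3 - <<'E'
from h import *
back([459.47,-295.28,129.98,182.376],[1.6,-1.9,124],-.2)
A=R.from_euler("xyz",[180,0,182.376],degrees=True)
p=A.apply([1.6,-1.9,124])+[459.47,-295.28,129.98]
rel([*p,182.576],[575.1,31.8,165,100.75])
E
```

```text
cmd [ 457.95 -297.24    5.98] 182.576
row [ 0.   -0.   81.83] [-131.8  323.4 -159. ]
```

Emit:
carry_out(commands=[[0,0,0,0,0,-20,-0.8],[0,0,0,0,0,-60,-0.8],[0,0,0,0,0,-100,-0.8],[0,0,0,0,0,-140,-0.8],[0,0,7,-11,27,-159,-0.8],[0,0,15,-24,59,-159,-0.8],[0,0,23,-37,91,-159,-0.8],[0,0,31,-50,123,-159,-0.8],[0,0,39,-63,154,-159,-0.8],[0,0,47,-76,186,-159,-0.8],[0,0,55,-89,217,-159,-0.8],[0,0,63,-102,249,-159,-0.8],[0,0,71,-114,281,-159,-0.8],[0,0,79,-126,310,-159,-0.8],[0,0,81.8,-132,323,-159,-0.8],[0,0,81.8,-132,323,-159,-0.8],[0,0,81.8,-132,323,-159,-0.8],[0,0,81.8,-132,323,-159,-0.8],[0,0,81.8,-132,323,-159,-0.8]])

```text
time_s: 13.2
ee_pos: [574.9, 30.3, 164.1]
ee_rot: [-180.0, 0.0, 100.7]
force: [0.4, -0.6, -1.1]
gripper_width: 21.7
gripper_force: 25.0
```

```bash
python3 - <<'E'
from h import *
back([457.95,-297.24,5.98,182.576],[-132,323,-159],81.8)
s=state();print(s["time_s"],s["ee_pos"],s["ee_rot"],s["force"],s["gripper_width"])
P=pose("wrist");im=grab_frame("wrist")
cv2.imwrite("pics/w6.png",cv2.resize(im,(800,600),interpolation=cv2.INTER_CUBIC)[:,:,::-1])
E
```

```text
cmd [575.3   31.37 164.98] 100.776
13.2 [574.93068624  30.34873828 164.14419992] [-1.79983679e+02  4.09239628e-03  1.00726776e+02] [ 0.37826767 -0.60390829 -1.14693159] 21.73208404247673
```

View pics/w6.png

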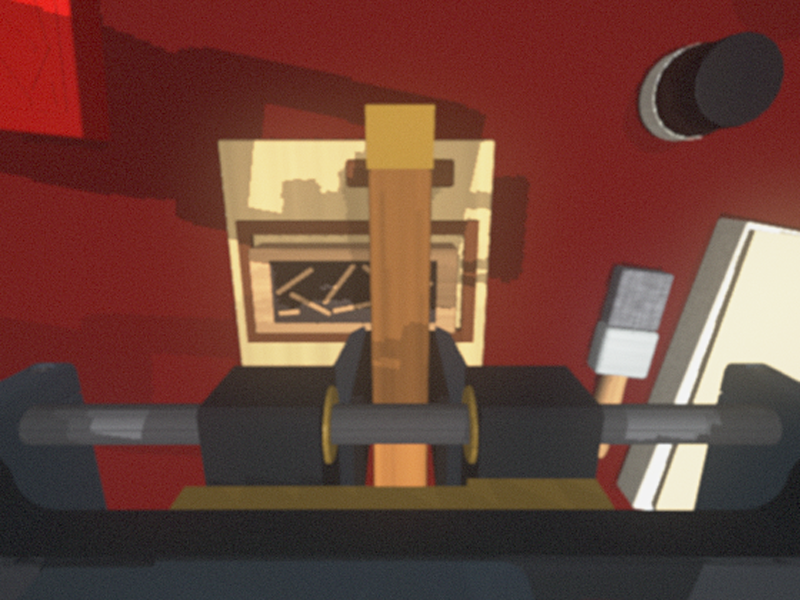

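The bar's near end is at (365,104)–(435,104). The near upright's top runs x = 346–454 at y ≈ 159, and the board corners are (219,140), (494,140).

```bash
python3 - <<'E'
from h import *
P=pose("wrist");s=state();Ri=R.from_euler("xyz",s["ee_rot"],degrees=True).inv()
for n,p,z in(("board",[(219,140),(494,140),(484,366),(241,366)],16),("upr",[(346,159),(454,159)],67),("uprin",[(346,187),(454,187)],67),("bar",[(365,104),(435,104)],s["ee_pos"][2]+14.8)):
    w=ray(np.array(p)*.7,z,P);print(n,w[:,:2].round(1).tolist(),"tool",Ri.apply(w-s["ee_pos"])[:,:2].round(1).tolist())
print(s["ee_pos"])
E
```

```text
board [[435.5, 106.2], [620.2, 141.1], [653.4, -23.7], [464.9, -59.2]] tool [[100.4, -123.0], [100.4, 65.0], [-67.8, 67.0], [-67.6, -124.8]]
upr [[528.6, 109.8], [590.3, 121.4]] tool [[86.6, -30.8], [86.6, 32.0]]
uprin [[531.0, 94.2], [593.8, 106.0]] tool [[70.8, -31.3], [70.8, 32.5]]
bar [[545.5, 127.1], [568.0, 131.3]] tool [[100.5, -11.1], [100.5, 11.9]]
[575.01951566  30.4093735  164.20639736]
```

Emit:
carry_out(commands=[[0,0,0,0,0,30,-0.8],[0,0,0,0,0,60,-0.8],[0,0,0,0,0,80,-0.8],[0,0,0,0,0,88,-0.8],[0,0,0,0,0,94,-0.8],[0,0,0,0,0,99,-0.8],[0,0,0,0,0,103,-0.8],[0,0,0,0,0,105,-0.8],[0,0,0,0,0,106,-0.8],[0,0,0,0,0,106,-0.8],[0,0,0,0,0,106,-0.8],[0,0,0,0,0,106,-0.8]])

```text
time_s: 14.45
ee_pos: [575.4, 31.4, 58.4]
ee_rot: [180.0, -0.0, 100.8]
force: [-0.1, -0.5, -1.0]
gripper_width: 21.8
gripper_force: 25.0
```

Underside is at about 53; lower slowly to contact.

Emit:
carry_out(commands=[[0,0,0,0,0,0.6,-0.8],[0,0,0,0,0,1.2,-0.8],[0,0,0,0,0,1.7,-0.8],[0,0,0,0,0,2.1,-0.8],[0,0,0,0,0,2.4,-0.8],[0,0,0,0,0,2.4,-0.8],[0,0,0,0,0,2.4,-0.8]])

```text
time_s: 15.15
ee_pos: [575.3, 31.4, 56.2]
ee_rot: [180.0, -0.0, 100.8]
force: [-1.7, 0.1, 4.7]
gripper_width: 22.0
gripper_force: 25.0
```

Emit:
carry_out(commands=[[0,0,0,0,0,0,-0.4],[0,0,0,0,0,0,-0.3],[0,0,0,0,0,0,-0.2],[0,0,0,0,0,0,-0.2],[0,0,0,0,0,-10,-0.2],[0,0,0,0,0,-30,-0.2],[0,0,0,0,0,-70,-0.2],[0,0,0,0,0,-120,-0.2],[0,0,0,0,0,-170,-0.2],[0,0,0,-40,0,-170,-0.2],[0,0,0,-85,0,-170,-0.2],[0,0,0,-120,0,-170,-0.2],[0,0,0,-120,0,-170,-0.2],[0,0,0,-120,0,-170,-0.2]])

```text
time_s: 16.55
ee_pos: [597.6, -86.9, 226.1]
ee_rot: [180.0, -0.0, 100.7]
force: [0.6, 0.4, -0.4]
gripper_width: 36.6
gripper_force: 0.0
```

```bash
python3 - <<'E'
from h import *
s=state();print(s["time_s"],s["ee_pos"],s["force"],s["gripper_width"])
im=grab_frame("wrist");sd=grab_frame("side")[150:260,200:340]
a=cv2.resize(im,(420,315));b=cv2.resize(sd,(380,298),interpolation=cv2.INTER_CUBIC)
o=np.zeros((315,800,3),np.uint8);o[:,:420]=a;o[:298,420:]=b
cv2.imwrite("pics/w7.png",o[:,:,::-1])
E
```

```text
16.55 [597.61837872 -86.94602638 226.07417532] [ 0.62655177  0.42834833 -0.37115756] 36.57084435405666
```

View pics/w7.png

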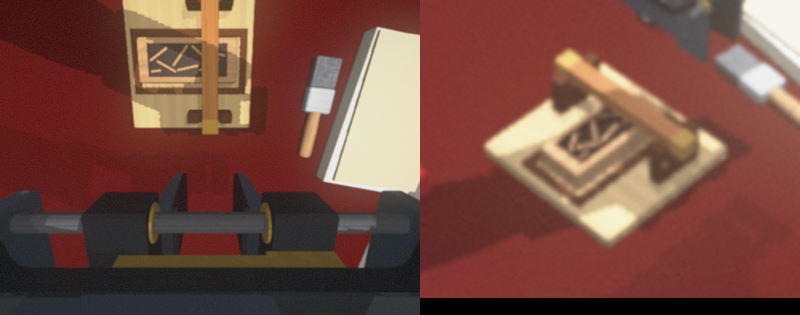

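The bar lies level in both notches, from about (210,0) to (210,130) in the wrist view, over the block, which is flat in the bed. The gripper is clear, so I'm handing the job in.

```bash
python3 -c "
from workcell import workorder
print(workorder.job_done())"
```

```text
the job is handed in; nothing more can be done
None
```

I handed the job in at about 17 s: the print block lies carving up inside the bed rails, and the keeper bar rests level in both notches, sticking out about equally on each side; nothing else was touched.

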